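# Hold the washer pot's bayonet lid at its half-turn pulse position

### The arm

A 6-joint arm with a two-finger parallel gripper is mounted at the origin on the work surface. World frame = base frame: x ahead of the robot, y to its left, z up, the work surface at z = 0. Lengths are in m, angles in rad, forces in N, time in s.
With the tool pointing down it reaches from about 0.275 to 0.85 m from the base axis. Payload 5.2 kg.
Tool frame: the origin (TCP) lies at the very end of the fingers, on their centre line; the grasp point (between the pads) lies 19 mm behind it; y points along the fingers, z is the direction in which the jaws open and shut, and the axes are right-handed (so a half turn about y gives the same grasp; the last joint's range is limited). The gripper opens to 85 mm and grips with 20 to 120 N. Pads are 22 mm wide; open, the fingers measure 114 mm over their backs; the gripper's body (76 mm by 85 mm) begins 54 mm behind the grasp point. The pads swing forward as they close: fully open they stand 13 mm farther back than shut.
Start: joints at [-1.396, 0.259, 1.535, -0, 1.348, -0.203], TCP at [0.203, -0.511, 0.231] pointing down, gripper open.
Joint ranges: [-3.14, 3.14], [-0.91, 2.08], [0.19, 2.58], [-1.22, 4.36], [0.22, 2.71], [-3.12, 3.12]. Speed limits (rad/s): [2.57, 2.57, 3.14, 3.14, 3.14, 3.14].

### API

Orientations are given as a unit quaternion [x, y, z, w].
In Python, from cell import sense, optics, ticket gives the robot as it stands. The module is installed in compiled form; this text tells all that it offers.
- The arm moves only by the shell command python3 -m pendant 'ROWS' [OPENING]. ROWS is JSON, a list of rows, each a list of 6 numbers: the shift along the tool's x, y, z in m, then the turn, a rotation vector about the tool's x, y, z in degrees. In form: [[tx, ty, tz, rx, ry, rz], ...]. A call has 1 to 8 rows; each row is the pose to reach, as a shift and turn from the pose commanded when the call began, along the tool's axes at that moment; what a row does not reach only later rows make up. A row lasts 1/10 s, in which the tool goes at most 50 mm and 8.59 degrees, less where a joint would pass 70% of its speed; a pose out of reach is approached as far as the arm can. A call with a gripper value outside its range is refused whole. OPENING is the finger opening in m, from 0 to 0.0854, set as the call begins (- or left out, the last holds). The fingers move at their own pace and stop on an object; the grip force is fixed at half the most. Time passes only in rows, so rows that repeat a pose let the fingers close. It gives the time, the measured TCP pose, the force and the opening at its end, in the units of the state.
- sense(): the state, without advancing time (a new reading comes with each control period).
- optics.camera(name): name is "side" or "top" or "wrist"; returns (picture, depth): 400x640x3 uint8, red, green, blue; 400x640 float32, m along the optical axis (not along the pixel's ray), 0 where there is no reading.
- optics.calibration(name): a dict with "fx", "fy", "cx", "cy" (pixels), "D" ([k1, k2, p1, p2, k3] as OpenCV has them; the pictures are not rectified), "pose" (4x4, takes a point from camera to world coordinates). Camera axes: x right, y down, z forward; pixel columns grow to the right and rows downward; lengths in m; the calibration is good to about 2 mm. A picture is of the moment at which its call begins: read the wrist's pose just before it. calibration takes no time and is no camera call; for the wrist camera it gives the pose at the moment of the call.
- ticket.close_job(): hands the job in, once; it reports no verdict.
Trained networks look in the newest picture that a camera, given by its name, has taken for a name from the list of things; names that differ only in an ending like _2 or _b are one class to them, and where a whole thing is asked for, a point or a joint stands for the part that bears it (a point fixed in the world has none). Each returns a list of dicts, best first, with "p" (0 to 1); they miss things now and then, are a little off and sometimes report something else, mostly with a low value. They report only what shows in the picture. A call takes as long as a camera call. They do not tell look-alikes from the thing itself.
- optics.recognise(camera, thing): "rect" ([centre column, centre row, width, height] in pixels, round what is visible of it).
- optics.regions_of(camera, thing): "region" (400x640 bool, what is visible of it) and "rect" ([centre column, centre row, width, height] in pixels, round what is visible of it).
The state is a dict: "clock": time; "joints": joint angles; "qvel": joint speeds; "effort": joint torques, N m; "position": TCP position; "orientation": TCP orientation; "contact_force": force on the tool from outside, world axes, zero at the start; "ft_torque": the same for the moment, N m; "gripper_width": opening from 0.0 (shut) to 1.0 (fully open).
Only numpy, scipy, OpenCV 4.12 (cv2) and the standard library are available. Lean on these libraries where they do the work, as an engineer would, in place of code of your own. Each camera call takes 0.05 s, during which the arm holds its last target.

### The job

Give the nail tools in the little washer pot a pulse rinse: thread the loose lid down over the pot's steel lift rod, drop its two ears through the gaps in the collar until it sits fully home, then twist it clockwise until its grip bar lines up with the single half-turn ribs, and never as far as the lock click. The lid springs back if it is let go, so finish while still gripping it and holding it steady at the half-turn. Leave the cup, the comb and the soap dish as they are.

Things in the scene. Friction and masses are not known exactly. Their poses are not given: they have to be found in the camera images.
- washer: Washer pot for nail clippers and nail brushes, fixed to the counter: white foot 124 mm across, clear tub, white round collar 104 mm across, its top 125 mm above the counter. Origin: centre of its underside, z up. Inside the collar a flat seat lies 14 mm below the collar top (111 mm above the origin), in a channel 90 mm across under an inward lip. Looks the same after half a revolution
- rod_tip (a point): top of the steel lift rod, 7 mm thick with a round end, that stands upright on the washer's axis, 165 mm above its origin (40 mm above the collar)
- gap (a point): one of two opposite gaps, 20 mm wide, in the collar's lip (on the washer's +x and -x axes); this point lies in the +x one, at collar top level, 40 mm from the axis. The lip is 5 mm thick, 72 mm inner diameter. From the gaps the lid can turn only clockwise seen from above; a stop blocks the other way
- half_rib (a point): the single raised rib, 3.5 mm high, on the collar rim 37.5 degrees (0.654 rad) clockwise of the +x gap: the half-turn mark; a second one lies opposite. Point on its top, 49 mm from the axis
- lock_ribs (a point): the pair of raised ribs on the collar rim 75 degrees clockwise of the +x gap, where the lock clicks (a second pair opposite); sprung balls resist the lid's ears from about 47 degrees on. Not to be reached
- lid: Loose grey plastic bayonet lid, about 120 g, lying right way up on the counter. Origin: centre of its underside, z up. Disc 66 mm across, 16 mm thick. An 11 mm hole for the lift rod runs straight through disc and grip bar on its z axis. Fully home in the collar its origin is 111 mm above the washer's and the rod sticks 6 mm out of the bar. Looks the same after half a revolution
- grip_bar (a point): middle of the top of the lid's upright grip bar, 48 mm above the lid's origin; the bar runs along the lid's x, 56 mm long, 20 mm wide (y), 32 mm high, and is gripped across its width
- ear (a point): outer end of the lid's +x ear, 41 mm from the lid's axis; the two ears (+x and -x, in line with the grip bar) are 14 mm wide, 5 mm thick, level with the underside, and pass down through the gaps
- switch_ring (a joint): the spring-returned switch ring inside the collar, pushed round by the lid's ears: 0 at rest, grows in rad as the lid turns clockwise; it lags the lid by about 0.1 rad of free play (about 0.55 at the half-turn); its spring pushes back with 0.04 N m at 0 and about 0.1 N m at the half-turn, enough to turn a released lid back; end of travel 1.3
- cup: clear plastic cup, 72 mm across, 95 mm high, standing on the counter; origin at the centre of its underside; leave alone
- comb: black plastic comb, 170 x 36 x 6 mm, lying flat along its x axis; origin under its middle; leave alone
- soap_dish: grey soap dish with a bar of soap, 85 x 125 x 27 mm; origin at the centre of its underside; leave alone
There are look-alikes about, which are no part of the job. Leave any purple look-alike of the lid alone.

How it is judged:
On the way, in this order (a step that is already met when the one before it is completed fails the run):
1. the lift rod's end has entered the lid's hole (horizontal distance between lid and rod_tip below 0.006 m and z of rod_tip in the frame of lid above 0.008 m and angle between lid's own z axis and vertical below 0.12 rad), for 0.1 s.
2. the lid sits fully home in the collar, its ears below the lip (horizontal distance between lid and washer below 0.005 m and angle between lid's own z axis and vertical below 0.08 rad and z of lid in the frame of washer between 0.108 and 0.115 m), for 0.1 s.
At the end, for the whole second after the job is handed in: The lid is home on its seat (within 4 mm in height, 5 mm of the axis, upright), turned 37.5 degrees clockwise from the gaps within 8 degrees, the switch ring pushed round with it, the lid still (under 0.02 m/s and 0.2 rad/s), and the fingers still grip the lid (all of step 2 and angle between the x axis of lid and the x axis of washer, either way round between 0.514 and 0.794 rad and value of joint switch_ring between 0.35 and 0.8 rad and linear speed of lid below 0.02 m/s and angular speed of lid below 0.2 rad/s and contact force between the fingers and lid above 1 N); the arm keeps its last pose, push and grip.
It fails at once if the lid is turned on to the lock click (value of joint switch_ring above 1.15 rad).
It fails at once if the cup is disturbed (distance of cup from where it was at the start of the episode above 0.025 m or angle between cup's own z axis and vertical above 0.5 rad).
It fails at once if the comb is disturbed (distance of comb from where it was at the start of the episode above 0.025 m or angle between comb's own z axis and vertical above 0.5 rad).
It fails at once if the soap dish is disturbed (distance of soap_dish from where it was at the start of the episode above 0.025 m or angle between soap_dish's own z axis and vertical above 0.5 rad).
It also fails if it takes over 48 s, if anything falls off the work surface, if the arm or the gripper's body presses on something with over 40 N, if the wrist force passes 120 N, or if a joint passes its speed limit or range.

## Working session

There is one attempt and no reset: what is moved stays moved. The work goes in short steps, Python scripts to look and compute and a shell command to move; the robot and the scene stay as the last step left them, time stands still between calls to the robot, and variables do not carry over. Pictures are saved under pics/ and viewed, and the job is handed in when it is done.

```bash
mkdir -p pics
python3 - <<'E'
from cell import sense, optics
import cv2, numpy as np
s=sense(); print(s)
for n in("side","top","wrist"):
    p,d=optics.camera(n); cv2.imwrite(f"pics/{n}0.png",p[:,:,::-1]); np.savez(f"{n}0.npz",p=p,d=d,pose=optics.calibration(n)["pose"])
    c=optics.calibration(n); print(n,{k:np.round(v,4).tolist() for k,v in c.items()})
E
```

```text
{'clock': 0.0, 'joints': array([-1.39582787e+00,  2.59340306e-01,  1.53608787e+00, -4.26308903e-06,
        1.34801970e+00, -2.02804877e-01]), 'qvel': array([-0.00039336, -0.00016026,  0.00134957,  0.0016827 , -0.00238884,
        0.00109695]), 'effort': array([-2.06935481e-03, -4.46038878e+01, -2.90574932e+01, -5.24294865e-04,
        1.19158690e-02,  3.08600356e-06]), 'position': array([ 0.20279103, -0.51067203,  0.23047424]), 'orientation': array([-0.13276286,  0.69518562, -0.69387386,  0.13277818]), 'contact_force': array([-0.02351598, -0.04287974, -0.38550948]), 'ft_torque': array([ 0.06447323, -0.01192185,  0.01994059]), 'gripper_width': 1.0003694895599775}
side {'fx': 470.7892, 'fy': 470.7892, 'cx': 319.7506, 'cy': 205.3408, 'D': [-0.043, 0.0, 0.0, 0.0, 0.0], 'pose': [[0.9589, -0.1702, 0.2271, 0.3488], [-0.2838, -0.5616, 0.7773, -0.753], [-0.0047, -0.8097, -0.5868, 0.6992], [0.0, 0.0, 0.0, 1.0]]}
top {'fx': 381.0586, 'fy': 381.0586, 'cx': 322.8859, 'cy': 197.6145, 'D': [0.0039, 0.0, 0.0, 0.0, 0.0], 'pose': [[0.119, -0.9713, 0.2059, 0.3816], [-0.9929, -0.1163, 0.0253, -0.0144], [-0.0007, -0.2074, -0.9783, 1.0378], [0.0, 0.0, 0.0, 1.0]]}
wrist {'fx': 277.4603, 'fy': 277.4603, 'cx': 322.4329, 'cy': 198.5202, 'D': [-0.0367, 0.0, 0.0, 0.0, 0.0], 'pose': [[0.3686, -0.8885, -0.2734, 0.2732], [-0.9296, -0.3528, -0.1067, -0.4824], [-0.0017, 0.2935, -0.956, 0.3738], [0.0, 0.0, 0.0, 1.0]]}
```

View pics/side0.png

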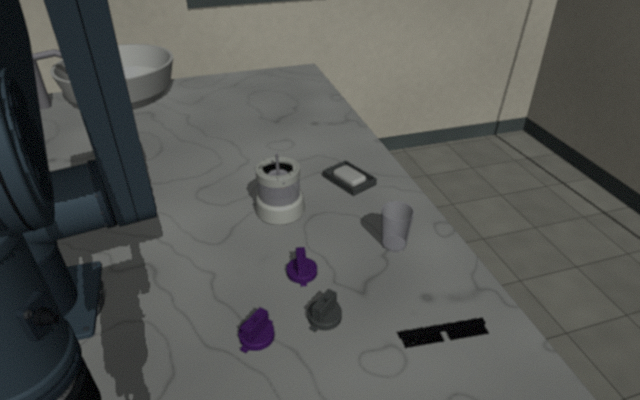

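View pics/top0.png

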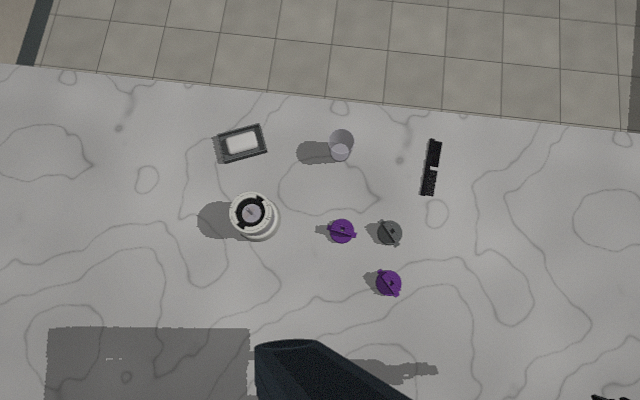

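View pics/wrist0.png

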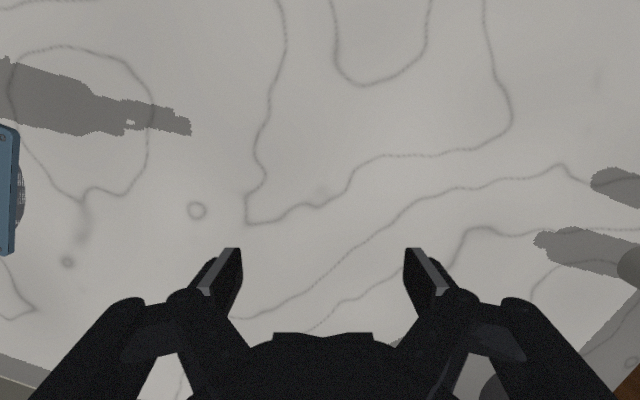

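The top view shows three lids: one grey at (389,233) and two purple at (341,231) and (389,283). The grey one fits the description. In the side view it is at (323,310). The washer is at (253,215) in the top view. Next I'll measure both and enlarge the crop to confirm.

```bash
cat > h.py <<'E'
import numpy as np, cv2
from cell import optics
def toworld(name,d,pose=None,uv=None):
    c=optics.calibration(name); P=np.array(c["pose"]) if pose is None else pose
    K=np.array([[c["fx"],0,c["cx"]],[0,c["fy"],c["cy"]],[0,0,1]])
    if uv is None:
        v,u=np.mgrid[0:400,0:640]; uv=np.stack([u.ravel(),v.ravel()],1)
    uv=np.asarray(uv,float).reshape(-1,1,2)
    n=cv2.undistortPoints(uv,K,np.array(c["D"])).reshape(-1,2)
    z=np.array(d).ravel()
    X=np.stack([n[:,0]*z,n[:,1]*z,z],1)
    return X@P[:3,:3].T+P[:3,3]
def project(name,X,pose=None):
    c=optics.calibration(name); P=np.array(c["pose"]) if pose is None else pose
    K=np.array([[c["fx"],0,c["cx"]],[0,c["fy"],c["cy"]],[0,0,1]])
    Q=np.linalg.inv(P); r,_=cv2.Rodrigues(Q[:3,:3])
    return cv2.projectPoints(np.asarray(X,float).reshape(-1,1,3),r,Q[:3,3],K,np.array(c["D"]))[0].reshape(-1,2)
E
python3 - <<'E'
from h import *
z=np.load("top0.npz"); p=z["p"]; W=toworld("top",z["d"]).reshape(400,640,3)
for n,(u,v) in dict(lid=(389,233),washer=(253,215)).items():
    w=W[v-30:v+30,u-30:u+30]
    print(n,"z pct",np.percentile(w[...,2],[1,50,90,95,99,100]).round(3))
w=W[205:260,360:420].reshape(-1,3); m=(w[:,2]>.008); print("lid all",m.sum(),np.median(w[m],0), (w[m].min(0)+w[m].max(0))/2)
m=w[:,2]>.035; print("bar",m.sum(),w[m].mean(0)); q=w[m][:,:2]-w[m][:,:2].mean(0); U=np.linalg.svd(q)[2]; print("bar dir deg",np.degrees(np.arctan2(U[0,1],U[0,0])),np.ptp(q@U.T,axis=0))
w=W[180:250,220:290].reshape(-1,3); m=(w[:,2]>.115)&(w[:,2]<.135);c=cv2.minEnclosingCircle((w[m][:,:2]*1000).astype(np.float32));print("collar",c,np.median(w[m][:,2]))
m=w[:,2]>.14;print("rod",w[m])
c1=cv2.resize(p[205:260,360:420],None,fx=7,fy=7,interpolation=3); c2=cv2.resize(p[185:250,220:290],None,fx=6,fy=6,interpolation=3)
h=max(c1.shape[0],c2.shape[0]);o=np.zeros((h,c1.shape[1]+c2.shape[1],3),np.uint8);o[:c1.shape[0],:c1.shape[1]]=c1;o[:c2.shape[0],c1.shape[1]:]=c2
o=cv2.resize(o,(799,int(h*799/o.shape[1])));cv2.imwrite("pics/crop1.png",o[:,:,::-1])
E
```

```text
lid z pct [-0.005  0.     0.016  0.035  0.05   1.038]
washer z pct [-0.004  0.041  0.125  0.126  0.134  1.038]
lid all 494 [ 0.52120957 -0.17195107  0.0179381 ] [ 0.46915323 -0.11202144  0.52298393]
bar 179 [ 0.51304565 -0.16398039  0.1191256 ]
bar dir deg -48.513117285555886 [0.22631374 0.0552673 ]
collar ((518.5469970703125, 182.06369018554688), 52.386905670166016) 0.12454642914423064
rod [[ 0.38156466 -0.01441971  1.03783998]
 [ 0.38156466 -0.01441971  1.03783998]
 [ 0.38156466 -0.01441971  1.03783998]
 [ 0.38156466 -0.01441971  1.03783998]
 [ 0.38156466 -0.01441971  1.03783998]
 [ 0.38156466 -0.01441971  1.03783998]
 [ 0.38156466 -0.01441971  1.03783998]
 [ 0.38156466 -0.01441971  1.03783998]
 [ 0.51944347  0.1829706   0.16496041]
 [ 0.51936363  0.18015614  0.16721232]
 [ 0.5174118   0.18575686  0.16121116]
 [ 0.51749952  0.18316107  0.16243395]
 [ 0.51756485  0.18054073  0.16379573]
 [ 0.51842251  0.17904887  0.16007019]
 [ 0.51489317  0.1823881   0.16417645]
 [ 0.51545314  0.18049005  0.16232287]
 [ 0.51684145  0.17976957  0.15507149]
 [ 0.5182919   0.17909215  0.14744538]
 [ 0.38156466 -0.01441971  1.03783998]
 [ 0.51500991  0.1829136   0.14971042]
 [ 0.51533274  0.18062701  0.14943217]
 [ 0.51682751  0.18002335  0.14138811]
 [ 0.38156466 -0.01441971  1.03783998]
 [ 0.38156466 -0.01441971  1.03783998]
 [ 0.38156466 -0.01441971  1.03783998]
 [ 0.38156466 -0.01441971  1.03783998]
 [ 0.38156466 -0.01441971  1.03783998]
 [ 0.38156466 -0.01441971  1.03783998]
 [ 0.38156466 -0.01441971  1.03783998]
 [ 0.38156466 -0.01441971  1.03783998]
 [ 0.38156466 -0.01441971  1.03783998]
 [ 0.38156466 -0.01441971  1.03783998]
 [ 0.38156466 -0.01441971  1.03783998]
 [ 0.38156466 -0.01441971  1.03783998]
 [ 0.38156466 -0.01441971  1.03783998]
 [ 0.38156466 -0.01441971  1.03783998]
 [ 0.38156466 -0.01441971  1.03783998]]
```

View pics/crop1.png

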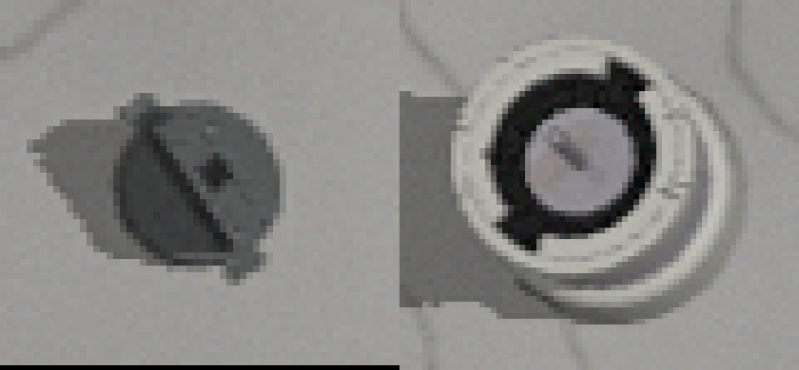

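```bash
cat >> h.py <<'E'
from scipy.spatial.transform import Rotation as R
def barpose(W,c,rad=.05,zlo=.04,zhi=.056):
    w=W.reshape(-1,3); m=(w[:,2]>zlo)&(w[:,2]<zhi)&(np.hypot(w[:,0]-c[0],w[:,1]-c[1])<rad)
    b=w[m]; r=cv2.minAreaRect((b[:,:2]*1000).astype(np.float32)); bx=cv2.boxPoints(r)
    e=[bx[1]-bx[0],bx[2]-bx[1]]; e=max(e,key=np.linalg.norm)
    return m.sum(),r,np.degrees(np.arctan2(e[1],e[0]))%180,b.mean(0),np.median(b[:,2])
def need(target_pos,target_R=None):
    """shift & rotvec in tool axes from current measured pose"""
    from cell import sense
    s=sense(); Rc=R.from_quat(s["orientation"]); t=Rc.inv().apply(np.array(target_pos)-s["position"])
    rv=(Rc.inv()*target_R).as_rotvec(degrees=True) if target_R is not None else np.zeros(3)
    return t.round(4),rv.round(2)
def downR(zang):
    """tool y down, jaw (z) axis at angle zang deg in world xy"""
    a=np.radians(zang); z=np.array([np.cos(a),np.sin(a),0]); y=np.array([0,0,-1.]); x=np.cross(y,z)
    return R.from_matrix(np.stack([x,y,z],1))
E
python3 - <<'E'
from h import *
from cell import sense
s=sense();Rc=R.from_quat(s["orientation"]).as_matrix();print(Rc.round(3)); zz=Rc[:,2];print("jaw ang",np.degrees(np.arctan2(zz[1],zz[0])))
z=np.load("top0.npz"); W=toworld("top",z["d"]).reshape(400,640,3)
print(barpose(W,(.5213,-.172)))
w=W.reshape(-1,3);m=(w[:,2]>.010)&(w[:,2]<.022)&(np.hypot(w[:,0]-.5213,w[:,1]+.172)<.06)
print("disc",m.sum(),cv2.minEnclosingCircle((w[m][:,:2]*1000).astype(np.float32)))
z=np.load("side0.npz"); W=toworld("side",z["d"]).reshape(400,640,3)
print(barpose(W,(.5213,-.172)))
print(need([.51,-.17,.25],downR(0)))
E
```

```text
[[-0.929 -0.     0.369]
 [-0.369  0.001 -0.929]
 [-0.    -1.    -0.001]]
jaw ang -68.35235546167628
(np.int64(161), ((523.972900390625, -176.33152770996094), (54.99821472167969, 20.400754928588867), 40.000587463378906), np.float32(40.00057), array([ 0.52369236, -0.17575748,  0.04748556]), np.float64(0.047635101006498926))
disc 283 ((523.7503051757812, -176.7019805908203), 33.47039031982422)
(np.int64(291), ((523.9556884765625, -177.98239135742188), (57.46519088745117, 20.833946228027344), 39.583953857421875), np.float32(39.583935), array([ 0.52337108, -0.17947271,  0.04648919]), np.float64(0.04703451227569766))
(array([-0.4112, -0.0189, -0.2035]), array([ 6.000e-02, -6.835e+01, -6.000e-02]))
```

Grey is confirmed as the lid, with its hole visible. It's at about (0.524, -0.177) with the bar at 39.8°. I'll move above it with the jaw axis at -50.2°.

Run:
```python
from h import *
print(need([.5238,-.177,.17],downR(-50.2)))
```

```text
(array([-0.4214,  0.061 , -0.1918]), array([  0.08, -18.15,  -0.03]))
```

```bash
python3 -m pendant '[[-0.05,0,-0.022,0,-6,0],[-0.1,0,-0.045,0,-12,0],[-0.15,0.01,-0.067,0,-18.15,0],[-0.2,0.02,-0.09,0,-18.15,0],[-0.25,0.03,-0.112,0,-18.15,0],[-0.3,0.04,-0.135,0,-18.15,0],[-0.35,0.05,-0.158,0,-18.15,0],[-0.4214,0.061,-0.1918,0,-18.15,0]]'
python3 - <<'E'
from h import *
print(need([.5238,-.177,.17],downR(-50.2)))
E
```

```text
clock: 0.95
position: [0.4786, -0.2247, 0.18]
orientation: [-0.241, 0.665, -0.665, 0.241]
contact_force: [0.6, -1.1, -0.4]
gripper_width: 1.001
(array([-0.0653,  0.01  , -0.0078]), array([ 0.02, -0.01,  0.01]))
```

```bash
python3 -m pendant '[[-0.035,0.005,-0.004,0,0,0],[-0.06,0.01,-0.007,0,0,0],[-0.06,0.01,-0.007,0,0,0]]'
python3 - <<'E'
from h import *
print(need([.5238,-.177,.17],downR(-50.2)))
for n in("top","wrist"):
    P=np.array(optics.calibration(n)["pose"]); p,d=optics.camera(n); cv2.imwrite(f"pics/{n}1.png",p[:,:,::-1])
    W=toworld(n,d,P); 
    print(n,barpose(W,(.5238,-.177),zhi=.06))
    for lo,hi in((.004,.024),(.011,.02)):
        m=(W[:,2]>lo)&(W[:,2]<hi)&(np.hypot(W[:,0]-.524,W[:,1]+.177)<.055); print(cv2.minEnclosingCircle((W[m][:,:2]*1000).astype(np.float32)))
E
```

```text
clock: 1.25
position: [0.5205, -0.1798, 0.1695]
orientation: [-0.242, 0.665, -0.664, 0.242]
contact_force: [-0.6, -0.3, 0.0]
gripper_width: 1.0
(array([-0.0043, -0.0005, -0.    ]), array([ 0.12,  0.22, -0.02]))
top (np.int64(16), ((503.822509765625, -187.62612915039062), (17.414281845092773, 12.849373817443848), 71.0851821899414), np.float32(71.08527), array([ 0.50349984, -0.18810129,  0.0479951 ]), np.float64(0.04847363852705183))
((524.3077392578125, -175.99032592773438), 53.86129379272461)
((501.3572692871094, -189.86929321289062), 19.185091018676758)
wrist (np.int64(1056), ((525.7175903320312, -175.98825073242188), (55.994354248046875, 19.5948429107666), 39.410194396972656), np.float32(39.410202), array([ 0.52662808, -0.17494047,  0.04809877]), np.float64(0.048283570089573014))
((529.9127807617188, -173.920654296875), 37.357669830322266)
((525.5277099609375, -176.23487854003906), 33.25372314453125)
```

View pics/wrist1.png

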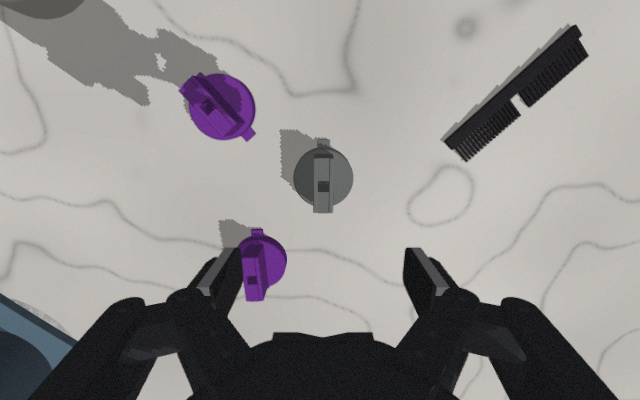

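Run:
```python
from h import *
z=np.load("top0.npz");p=z["p"].astype(int);W=toworld("top",z["d"]).reshape(400,640,3)
m=(p[...,2]-p[...,1]>40)&(p[...,0]-p[...,1]>15)&(W[...,2]<.1)
n,l,st,c=cv2.connectedComponentsWithStats(m.astype(np.uint8))
for i in range(1,n):
    if st[i,4]>80:
        w=W[l==i]; d=np.median(w,0)-[.525,-.1765,0]
        a=np.radians(39.5); Q=np.array([[np.cos(a),np.sin(a)],[-np.sin(a),np.cos(a)]]); e=(w[:,:2]-[.525,-.1765])@Q.T
        print(st[i],"along bar",e.min(0),e.max(0))
print(need([.525,-.1765,.021],downR(-50.5)))
```

```text
[328 219  29  24 400] along bar [0.03965674 0.07534538] [0.10381146 0.13755715]
[377 269  24  28 403] along bar [-0.15004006  0.04694425] [-0.06800661  0.11034317]
(array([-0.0084,  0.1492, -0.0006]), array([0.05, 0.39, 0.05]))
```

```bash
python3 -m pendant '[[-0.005,0.03,0,0,0,0],[-0.005,0.06,0,0,0,0],[-0.005,0.09,0,0,0,0],[-0.005,0.115,0,0,0,0],[-0.005,0.115,0,0,0,0],[-0.005,0.115,0,0,0,0]]'
python3 - <<'E'
from h import *
print(need([.525,-.1765,.022],downR(-50.5)))
n="wrist";P=np.array(optics.calibration(n)["pose"]); p,d=optics.camera(n); cv2.imwrite(f"pics/{n}2.png",p[:,:,::-1])
W=toworld(n,d,P); 
print(n,barpose(W,(.5238,-.177),zhi=.06))
E
```

```text
clock: 1.95
position: [0.5227, -0.1806, 0.056]
orientation: [-0.24, 0.665, -0.665, 0.24]
contact_force: [0.4, -0.4, -0.1]
gripper_width: 1.0
(array([-0.0044,  0.034 , -0.0017]), array([0.02, 0.21, 0.02]))
wrist (np.int64(2777), ((525.2199096679688, -176.1616668701172), (56.93324661254883, 19.966957092285156), 39.69947814941406), np.float32(39.699463), array([ 0.5272897 , -0.17448781,  0.04797657]), np.float64(0.04826681408628555))
```

View pics/wrist2.png

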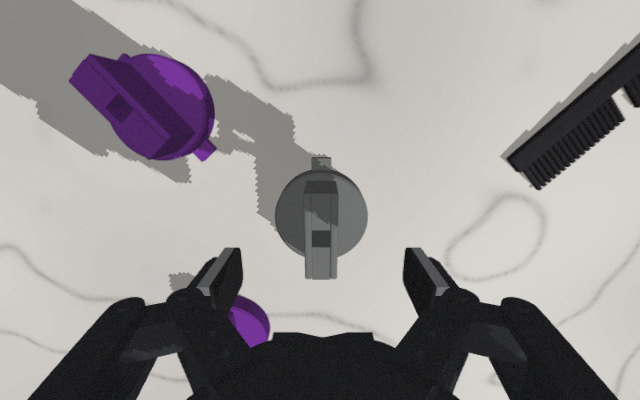

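```bash
python3 -m pendant '[[-0.0048,0.01,-0.0018,0,0,0],[-0.0048,0.025,-0.0018,0,0,0],[-0.0048,0.034,-0.0018,0,0,0],[-0.0048,0.034,-0.0018,0,0,0]]'
python3 - <<'E'
from h import *
print(need([.5252,-.1762,.022],downR(-50.3)))
E
```

```text
clock: 2.4
position: [0.5251, -0.1746, 0.0208]
orientation: [-0.241, 0.665, -0.664, 0.24]
contact_force: [-0.6, -0.3, 0.8]
gripper_width: 1.001
(array([ 0.001 , -0.0012,  0.0013]), array([0.09, 0.11, 0.03]))
```

Centred within about 1 mm. Closing.

```bash
python3 -m pendant '[[0.001,-0.001,0.0013,0,0,0],[0.001,-0.001,0.0013,0,0,0],[0.001,-0.001,0.0013,0,0,0],[0.001,-0.001,0.0013,0,0,0],[0.001,-0.001,0.0013,0,0,0],[0.001,-0.001,0.0013,0,0,0],[0.001,-0.001,0.0013,0,0,0],[0.001,-0.001,0.0013,0,0,0]]' 0.01; python3 -m pendant '[[0,-0.02,0,0,0,0],[0,-0.05,0,0,0,0],[0,-0.1,0,0,0,0],[0,-0.15,0,0,0,0],[0,-0.19,0,0,0,0],[0,-0.19,0,0,0,0],[0,-0.19,0,0,0,0]]'
python3 - <<'E'
from h import *
n="wrist";p,d=optics.camera(n); cv2.imwrite(f"pics/{n}3.png",p[:,:,::-1])
E
```

```text
clock: 3.2
position: [0.5262, -0.177, 0.0231]
orientation: [0.24, -0.665, 0.665, -0.241]
contact_force: [-0.5, 0.4, 5.8]
gripper_width: 0.224
clock: 3.9
position: [0.5257, -0.1767, 0.2129]
orientation: [0.24, -0.665, 0.665, -0.241]
contact_force: [0.2, -1.0, -1.0]
gripper_width: 0.22
```

View pics/wrist3.png

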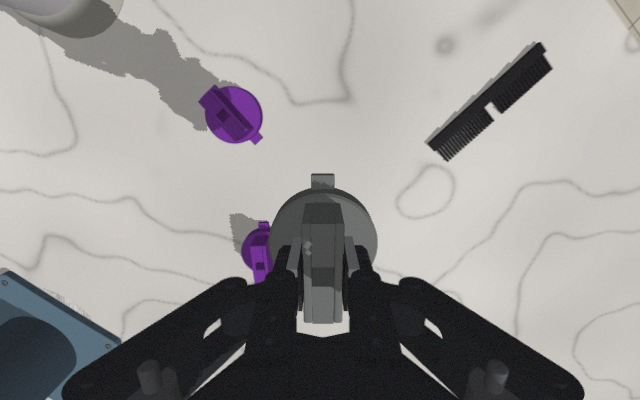

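Run:
```python
from h import *
from cell import sense
n="wrist";s=sense();P=np.array(optics.calibration(n)["pose"]);p,d=optics.camera(n); W=toworld(n,d,P)
T=R.from_quat(s["orientation"]).inv().apply(W-s["position"]); np.savez("held.npz",T=T,p=p,d=d)
I=T.reshape(400,640,3)
for r in range(178,330,6): print(r,I[r,310].round(4),I[r,322].round(4),I[r,334].round(4),p[r,322])
cv2.imwrite("pics/held.png",cv2.resize(p[160:340,250:400],None,fx=3.3,fy=3.3,interpolation=2)[:,:,::-1])
```

```text
178 [ 0.0048  0.2115 -0.0166] [-0.0393  0.0181 -0.0006] [-0.0392  0.0184  0.0065] [109 112 112]
184 [ 0.0127  0.2107 -0.0167] [-0.0358  0.0175 -0.0006] [-0.0356  0.0182  0.0065] [75 77 75]
190 [-0.0319  0.0181 -0.0079] [-0.0329  0.0144 -0.0006] [-0.0322  0.0169  0.0065] [57 58 55]
196 [-0.0315  0.0068 -0.0074] [-0.0315  0.0065 -0.0006] [-0.0315  0.0066  0.0061] [73 75 73]
202 [-0.0281  0.0064 -0.0074] [-0.0279  0.007  -0.0006] [-0.0278  0.007   0.0062] [67 66 65]
208 [-0.028  -0.0038 -0.007 ] [-0.0277 -0.0029 -0.0006] [-0.028  -0.0038  0.0058] [52 56 56]
214 [-0.0281 -0.0133 -0.0066] [-0.0283 -0.0138 -0.0006] [-0.0275 -0.0117  0.0054] [56 56 60]
220 [-0.028  -0.0212 -0.0062] [-0.0278 -0.0208 -0.0006] [-0.028  -0.0211  0.0051] [58 56 54]
226 [-0.0265 -0.0249 -0.0061] [-0.0272 -0.0265 -0.0006] [-0.0265 -0.0249  0.0049] [72 77 75]
232 [-0.0238 -0.0256 -0.0061] [-0.0235 -0.0248 -0.0006] [-0.0231 -0.024   0.005 ] [71 73 72]
238 [-0.0201 -0.0241 -0.0062] [-0.0207 -0.0253 -0.0006] [-0.0205 -0.025   0.005 ] [74 76 75]
244 [-0.0174 -0.0249 -0.0062] [-0.0174 -0.025  -0.0006] [-0.0174 -0.0251  
[... 635 characters left out ...]
0.0062 -0.0241  0.0054] [73 77 76]
292 [ 0.009  -0.0251 -0.0066] [ 0.009  -0.0251 -0.0006] [ 0.0097 -0.0241  0.0054] [106 110 108]
298 [ 0.0125 -0.0252 -0.0066] [ 0.0121 -0.0256 -0.0006] [ 0.012  -0.0258  0.0054] [107 110 108]
304 [ 0.0163 -0.0249 -0.0067] [ 0.0164 -0.0247 -0.0006] [ 0.0168 -0.0243  0.0055] [109 109 109]
310 [ 0.0202 -0.0246 -0.0068] [ 0.0199 -0.025  -0.0006] [ 0.0196 -0.0253  0.0055] [107 109 107]
316 [ 0.0237 -0.025  -0.0068] [ 0.0234 -0.0252 -0.0006] [ 0.0243 -0.0242  0.0056] [107 110 109]
322 [ 0.0277 -0.0248 -0.0069] [ 0.0263 -0.0263 -0.0006] [0.2352 0.212  0.0176] [109 111 111]
328 [ 0.2457  0.2108 -0.02  ] [ 0.2464  0.2116 -0.0011] [0.2469 0.2121 0.0178] [202 199 192]
```

View pics/held.png

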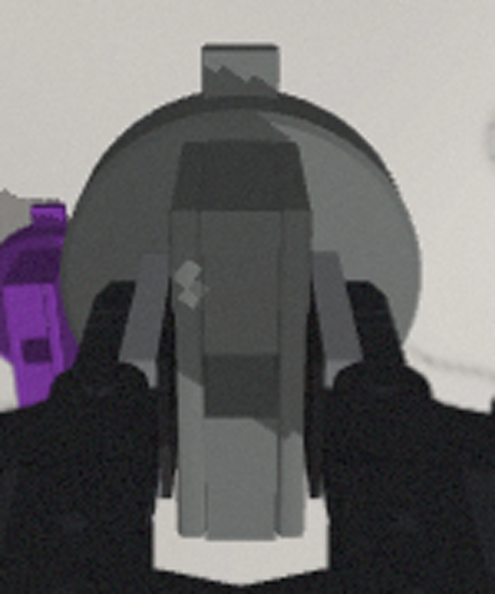

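Run:
```python
from h import *
print(need([.597,.139,.28],downR(60.8)))
```

```text
(array([-0.2572, -0.069 , -0.196 ]), array([   0.21, -111.  ,   -0.15]))
```

```bash
python3 -m pendant '[[-0.02,-0.03,-0.016,0,-8,0],[-0.05,-0.06,-0.04,0,-16,0],[-0.08,-0.069,-0.063,0,-24,0],[-0.115,-0.069,-0.088,0,-32,0],[-0.15,-0.069,-0.115,0,-40,0],[-0.185,-0.069,-0.143,0,-48,0],[-0.22,-0.069,-0.17,0,-56,0],[-0.257,-0.069,-0.196,0,-64,0]]'
python3 - <<'E'
from h import *
print(need([.597,.139,.28],downR(60.8)))
E
```

```text
clock: 4.8
position: [0.5968, 0.1401, 0.2788]
orientation: [0.559, -0.436, 0.433, -0.557]
contact_force: [0.9, -0.5, -0.1]
gripper_width: 0.223
(array([ 0.0011, -0.0012, -0.0001]), array([  0.24, -46.68,  -0.16]))
```

```bash
python3 -m pendant '[[0,0,0,0,-8,0],[0,0,0,0,-16,0],[0,0,0,0,-24,0],[0,0,0,0,-32,0],[0,0,0,0,-40,0],[0,0,0,0,-46.7,0],[0,0,0,0,-46.7,0],[0,0,0,0,-46.7,0]]'
python3 - <<'E'
from h import *
from cell import sense
n="wrist";s=sense();P=np.array(optics.calibration(n)["pose"]);p,d=optics.camera(n);cv2.imwrite("pics/wash1.png",p[:,:,::-1]); np.savez("wash1.npz",p=p,d=d,P=P,pos=s["position"],q=s["orientation"])
print(s["joints"])
E
```

```text
clock: 5.6
position: [0.5972, 0.1383, 0.2797]
orientation: [0.684, -0.182, 0.18, -0.683]
contact_force: [-0.7, -0.7, -0.8]
gripper_width: 0.224
[ 4.57951241e-02  3.50386779e-01  1.29023457e+00  4.21127180e-05
  1.50442560e+00 -1.00688832e+00]
```

View pics/wash1.png

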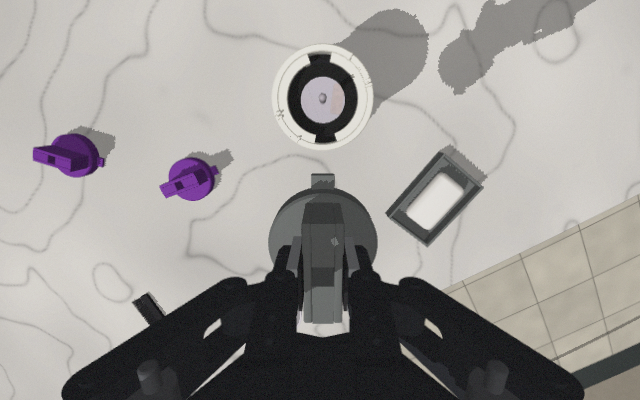

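The view shows the washer collar at (322,97), its gaps at about (320,60) and (326,138), the rod tip at (322,98), and the held lid in line below.

```bash
cat > wm.py <<'E'
from h import *
def washer(p,d,P,pos,q,c=(.5185,.182)):
    W=toworld("wrist",d,P); g=p.reshape(-1,3).mean(1)
    r=np.hypot(W[:,0]-c[0],W[:,1]-c[1])
    m=(W[:,2]>.115)&(W[:,2]<.135)&(r<.06)&(g>110)
    pts=(W[m][:,:2]*1000).astype(np.float32); C,rad=cv2.minEnclosingCircle(pts); 
    h=cv2.convexHull(pts); el=cv2.fitEllipse(h)
    z=np.median(W[m][:,2]); print("collar",C,rad,"ellipse",el,"z",z)
    m2=(W[:,2]>.14)&(W[:,2]<.175)&(r<.02); print("rod",m2.sum(),W[m2].mean(0),W[m2].max(0))
    mt=(W[:,2]>.158)&(W[:,2]<.175)&(r<.02); print("rodtip",mt.sum(),W[mt].mean(0),np.median(W[mt],0))
    # polar unwrap at collar top plane
    cx,cy=np.array(el[0])/1000
    a=np.radians(np.arange(0,360,.25)); prof=[]
    for rr in (.039,.041,.043):
        X=np.stack([cx+rr*np.cos(a),cy+rr*np.sin(a),np.full_like(a,.125)],1); uv=project("wrist",X,P)
        prof.append(cv2.remap(p.mean(2).astype(np.float32),uv[:,0].astype(np.float32),uv[:,1].astype(np.float32),1).ravel())
    for pr in prof:
        k=pr<100; dd=np.degrees(a)
        ang=2*a[k]; mm=np.degrees(np.angle(np.exp(1j*ang).mean()))/2
        rel=(dd[k]-mm+90)%180-90
        # each gap separately
        out=[]
        for off in(0,180):
            rl=(dd[k]-mm-off+180)%360-180; s=rl[abs(rl)<30]; out.append((mm+off+(s.min()+s.max())/2,s.max()-s.min(),len(s)*.25))
        print("gap",mm,np.round(out,2))
    Rq=R.from_quat(q);zz=Rq.apply([0,0,1]);print("bar dir",np.degrees(np.arctan2(zz[1],zz[0]))-90, "tilt",np.degrees(np.arccos(-Rq.apply([0,1,0])[2])))
E
python3 - <<'E'
from wm import *
z=np.load("wash1.npz"); washer(z["p"],z["d"],z["P"],z["pos"],z["q"])
p=z["p"]; cv2.imwrite("pics/washcrop.png",cv2.resize(p[35:160,260:385],None,fx=4.5,fy=4.5,interpolation=2)[:,:,::-1])
E
```

```text
collar (519.3526611328125, 183.45127868652344) 52.411964416503906 ellipse ((519.5904541015625, 183.40098571777344), (103.65450286865234, 104.10881805419922), 152.2605438232422) z 0.12536454768742245
rod 53 [0.52007848 0.18317381 0.16250547] [0.5227849  0.1865371  0.16656441]
rodtip 47 [0.5198933  0.18336448 0.16427824] [0.51994171 0.18336159 0.16409932]
gap -25.437262633027473 [[-25.5   29.5   29.75]
 [154.62  29.75  30.  ]]
gap -25.625944699159003 [[-25.75  30.    30.25]
 [154.5   29.5   29.75]]
gap -23.203263263241414 [[-25.63  29.75  30.  ]
 [164.62   8.75   9.  ]]
bar dir -29.68569290086667 tilt 0.19793113388638087
```

View pics/washcrop.png

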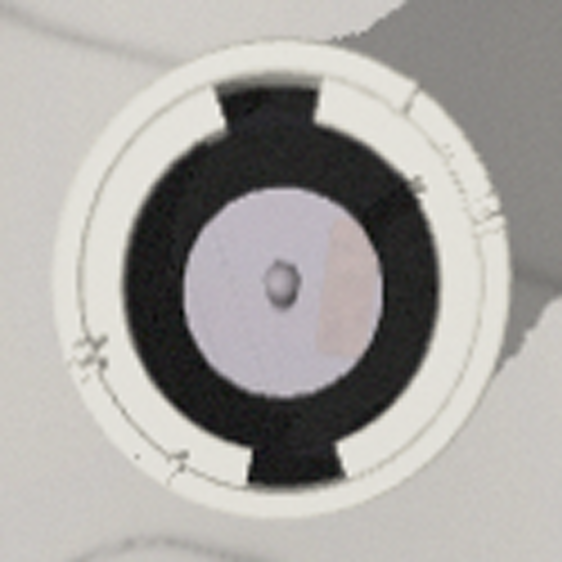

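Run:
```python
from h import *
print(need([.5196,.1841,.22],downR(64.5)))
```

```text
(array([-0.0901,  0.0603,  0.0014]), array([ 0.08, -4.17, -0.13]))
```

```bash
python3 -m pendant '[[-0.03,0,0.001,0,-2,0],[-0.06,0.01,0.0014,0,-4.2,0],[-0.08,0.03,0.0014,0,-4.2,0],[-0.09,0.05,0.0014,0,-4.2,0],[-0.09,0.06,0.0014,0,-4.2,0],[-0.09,0.06,0.0014,0,-4.2,0]]'
python3 - <<'E'
from h import *
print(need([.5196,.1841,.22],downR(64.5)))
for n in("side","wrist"):
    P=np.array(optics.calibration(n)["pose"]);p,d=optics.camera(n)
    p=cv2.resize(p[120:250,220:350],None,fx=4.5,fy=4.5,interpolation=2) if n=="side" else p
    cv2.imwrite(f"pics/pre_{n}.png",p[:,:,::-1])
E
```

```text
clock: 6.25
position: [0.5194, 0.1837, 0.2201]
orientation: [0.69, -0.156, 0.154, -0.689]
contact_force: [0.3, 0.7, 0.5]
gripper_width: 0.219
(array([-0.    ,  0.0001,  0.0005]), array([ 0.1 ,  0.15, -0.13]))
```

View pics/pre_side.png

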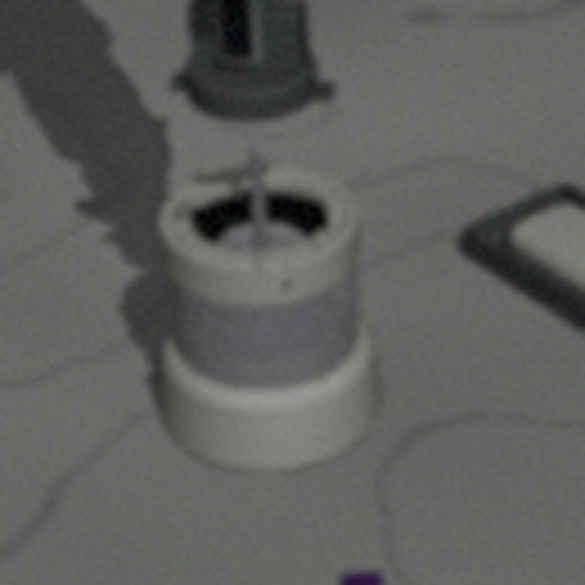

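View pics/pre_wrist.png

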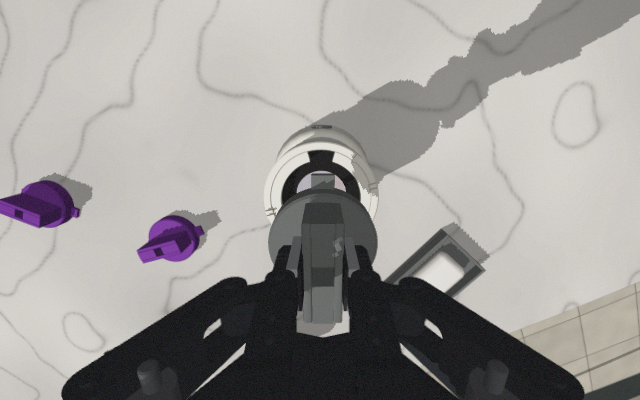

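The ear and the far gap line up, and the lid is above the rod. Lowering onto the rod.

```bash
python3 -m pendant '[[0,0.015,0.0003,0,0,0],[0,0.025,0.0003,0,0,0],[0,0.03,0.0003,0,0,0],[0,0.035,0.0003,0,0,0],[0,0.04,0.0003,0,0,0],[0,0.045,0.0003,0,0,0],[0,0.045,0.0003,0,0,0]]'
python3 - <<'E'
from h import *
from cell import sense
print(need([.5196,.1841,.22],downR(64.5)),sense()["ft_torque"])
for n in("side","wrist"):
    p,d=optics.camera(n)
    p=cv2.resize(p[120:250,220:350],None,fx=4.5,fy=4.5,interpolation=2) if n=="side" else cv2.resize(p[80:340,230:420],None,fx=2.2,fy=2.2)
    cv2.imwrite(f"pics/pre2_{n}.png",p[:,:,::-1])
E
```

```text
clock: 7.05
position: [0.5199, 0.1841, 0.1759]
orientation: [0.69, -0.155, 0.155, -0.69]
contact_force: [-0.6, -1.0, -0.9]
gripper_width: 0.22
(array([-0.0003, -0.0441, -0.0002]), array([ 0.02,  0.19, -0.05])) [-0.07046158  0.26581756  0.00904042]
```

View pics/pre2_side.png

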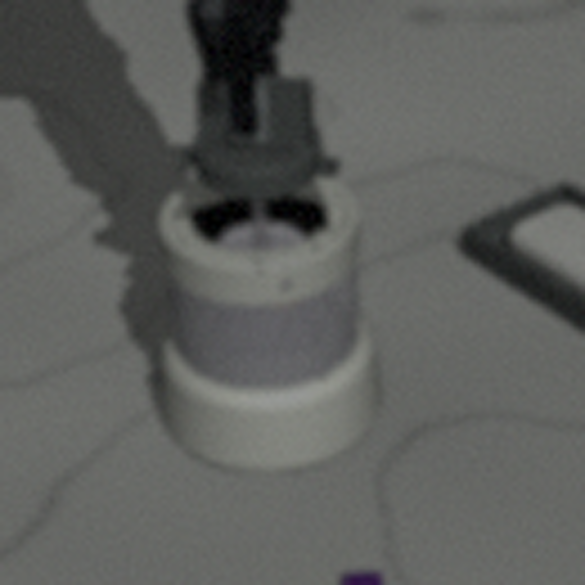

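View pics/pre2_wrist.png

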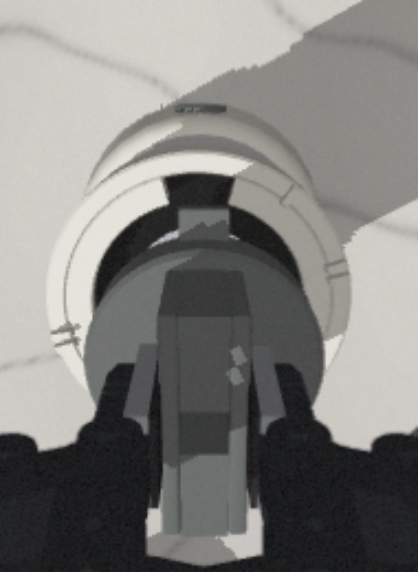

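No contact force, and the rod is in the hole. Continuing down to the gaps in steps.

```bash
python3 -m pendant '[[0,0.01,0,0,0,0],[0,0.02,0,0,0,0],[0,0.026,0,0,0,0],[0,0.026,0,0,0,0]]' && python3 -m pendant '[[0,0.003,0,0,0,0],[0,0.006,0,0,0,0],[0,0.009,0,0,0,0],[0,0.009,0,0,0,0]]'
python3 - <<'E'
from cell import sense
print(sense()["position"],sense()["ft_torque"])
E
```

```text
clock: 7.55
position: [0.5199, 0.1842, 0.1495]
orientation: [0.69, -0.155, 0.154, -0.69]
contact_force: [-1.6, 0.4, -2.3]
gripper_width: 0.224
clock: 7.95
position: [0.52, 0.1841, 0.1411]
orientation: [0.69, -0.155, 0.155, -0.69]
contact_force: [-3.9, -2.0, -3.4]
gripper_width: 0.221
[0.51996553 0.18409783 0.14114576] [-0.23361298  0.57918597 -0.02506223]
```

```bash
python3 -m pendant '[[-0.0004,0.002,-0.0004,0,0,0],[-0.0004,0.004,-0.0004,0,0,0],[-0.0004,0.006,-0.0004,0,0,0],[-0.0004,0.006,-0.0004,0,0,0]]'; python3 -m pendant '[[0,0.001,0,0,0,0],[0,0.001,0,0,0,0]]';  python3 - <<'E'
from h import *
from cell import sense
print(sense()["position"],sense()["ft_torque"])
for n in("side","wrist"):
    p,d=optics.camera(n)
    p=cv2.resize(p[120:250,220:350],None,fx=4.5,fy=4.5,interpolation=2) if n=="side" else cv2.resize(p[80:340,230:420],None,fx=2.2,fy=2.2)
    cv2.imwrite(f"pics/home_{n}.png",p[:,:,::-1])
E
```

```text
clock: 8.35
position: [0.5199, 0.184, 0.1353]
orientation: [-0.69, 0.155, -0.155, 0.69]
contact_force: [-1.2, -1.0, -2.0]
gripper_width: 0.221
clock: 8.55
position: [0.5199, 0.184, 0.1345]
orientation: [-0.69, 0.155, -0.155, 0.69]
contact_force: [-2.7, -0.4, -0.8]
gripper_width: 0.22
[0.51993203 0.1840029  0.13453798] [-0.1519998   0.27888858 -0.01104435]
```

View pics/home_wrist.png

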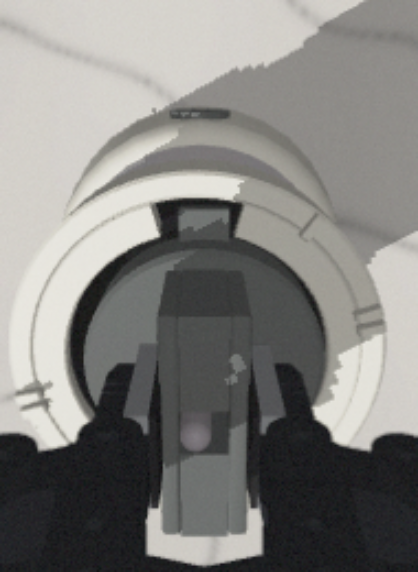

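The ear is in the gap. The lid sits about 1.3 mm to the image right (tool +z) of the rod, so I'll shift and press down to the seat.

```bash
python3 -m pendant '[[0,0,-0.0006,0,0,0],[0,0,-0.0012,0,0,0],[0,0.0005,-0.0012,0,0,0],[0,0.001,-0.0012,0,0,0],[0,0.001,-0.0012,0,0,0]]'; python3 -m pendant '[[0,0.0005,0,0,0,0],[0,0.001,0,0,0,0],[0,0.001,0,0,0,0]]'
python3 - <<'E'
from h import *
from cell import sense
print(sense()["position"],sense()["ft_torque"])
for n in("side","wrist"):
    p,d=optics.camera(n)
    p=cv2.resize(p[120:250,220:350],None,fx=4.5,fy=4.5,interpolation=2) if n=="side" else cv2.resize(p[80:340,230:420],None,fx=2.2,fy=2.2)
    cv2.imwrite(f"pics/home2_{n}.png",p[:,:,::-1])
E
```

```text
clock: 9.15
position: [0.5196, 0.1829, 0.1341]
orientation: [-0.69, 0.155, -0.155, 0.69]
contact_force: [0.2, 0.5, 2.9]
gripper_width: 0.22
clock: 9.45
position: [0.5197, 0.1829, 0.1341]
orientation: [-0.69, 0.154, -0.155, 0.69]
contact_force: [-3.1, -0.6, 9.8]
gripper_width: 0.225
[0.51966846 0.18290466 0.1341207 ] [-0.12539072  0.61783838 -0.00504095]
```

View pics/home2_wrist.png

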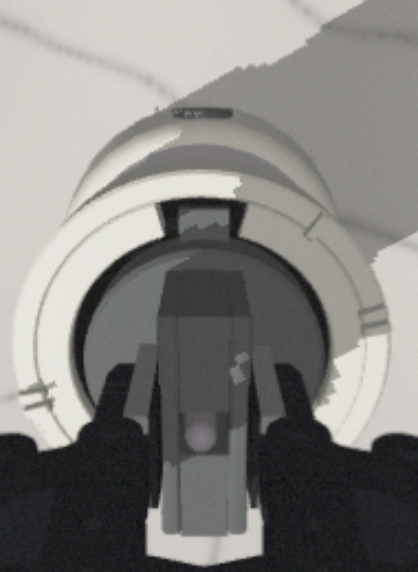

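View pics/home2_side.png

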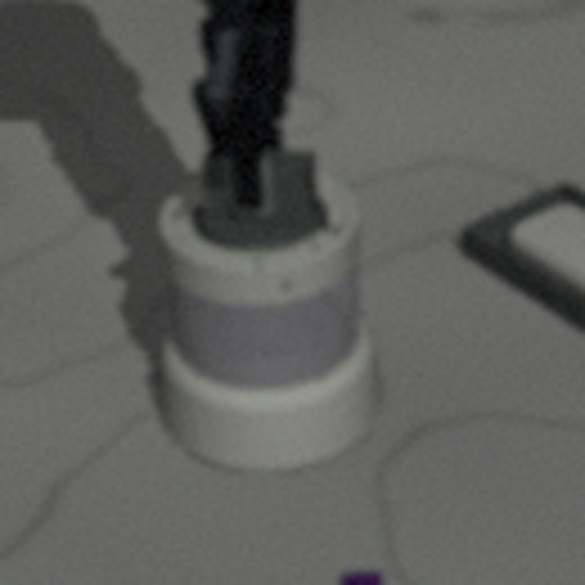

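Seated: TCP is at 0.1341, which puts the lid at 0.111, and the seat pushes up with about 10 N. Easing the press slightly and twisting clockwise (positive about tool y, which points down).

```bash
python3 -m pendant '[[0,-0.0005,0,0,0,0],[0,-0.0005,0,0,3,0],[0,-0.0005,0,0,6,0],[0,-0.0005,0,0,9,0],[0,-0.0005,0,0,12,0],[0,-0.0005,0,0,15,0],[0,-0.0005,0,0,18,0],[0,-0.0005,0,0,18,0]]'
python3 - <<'E'
from h import *
from cell import sense
s=sense();z=R.from_quat(s["orientation"]).apply([0,0,1]);print(s["ft_torque"],"bar",np.degrees(np.arctan2(z[1],z[0]))-90)
p,d=optics.camera("wrist"); cv2.imwrite("pics/tw1.png",cv2.resize(p[80:340,230:420],None,fx=2.2,fy=2.2)[:,:,::-1])
E
```

```text
clock: 10.35
position: [0.5197, 0.1827, 0.1341]
orientation: [-0.657, 0.261, -0.262, 0.657]
contact_force: [-1.6, -2.1, 6.9]
gripper_width: 0.225
[-0.26557231  0.3509969  -0.03007906] bar -43.381636164941106
```

View pics/tw1.png

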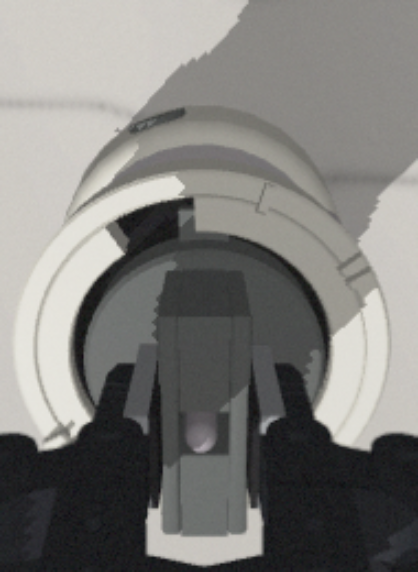

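The ear is passing under the lip and the lid is following the gripper. Turning the rest of the way.

```bash
python3 -m pendant '[[0,0,0,0,3,0],[0,0,0,0,6,0],[0,0,0,0,9,0],[0,0,0,0,12,0],[0,0,0,0,15,0],[0,0,0,0,18,0],[0,0,0,0,19.6,0],[0,0,0,0,19.6,0]]'
python3 - <<'E'
from h import *
from cell import sense
s=sense();z=R.from_quat(s["orientation"]).apply([0,0,1]);print(s["ft_torque"],"bar",np.degrees(np.arctan2(z[1],z[0]))-90)
P=np.array(optics.calibration("wrist")["pose"]);p,d=optics.camera("wrist"); cv2.imwrite("pics/tw2.png",cv2.resize(p[80:340,230:420],None,fx=2.2,fy=2.2)[:,:,::-1])
W=toworld("wrist",d,P); print(barpose(W,(.5197,.183),zlo=.153,zhi=.163))
p,d=optics.camera("side"); cv2.imwrite("pics/tw2s.png",cv2.resize(p[120:250,220:350],None,fx=4.5,fy=4.5,interpolation=2)[:,:,::-1])
E
```

```text
clock: 11.2
position: [0.5193, 0.1825, 0.1341]
orientation: [0.603, -0.369, 0.369, -0.603]
contact_force: [-2.6, -2.9, 8.2]
gripper_width: 0.22
[-0.380495    0.47178427  0.01340591] bar -62.92455750292251
(np.int64(4490), ((521.7763671875, 184.89132690429688), (43.24214172363281, 58.55939865112305), 48.432640075683594), np.float32(138.43265), array([0.51833765, 0.18607848, 0.15909759]), np.float64(0.1593517859424468))
```

View pics/tw2.png

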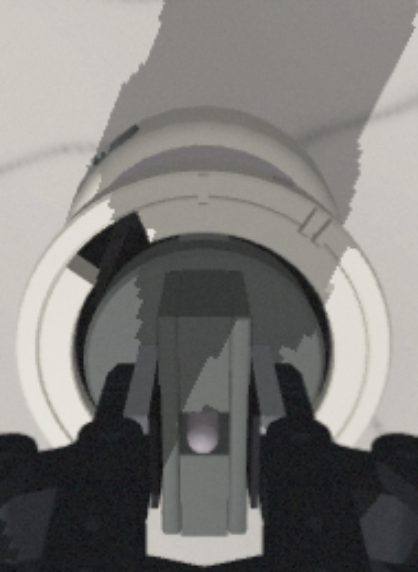

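View pics/tw2s.png

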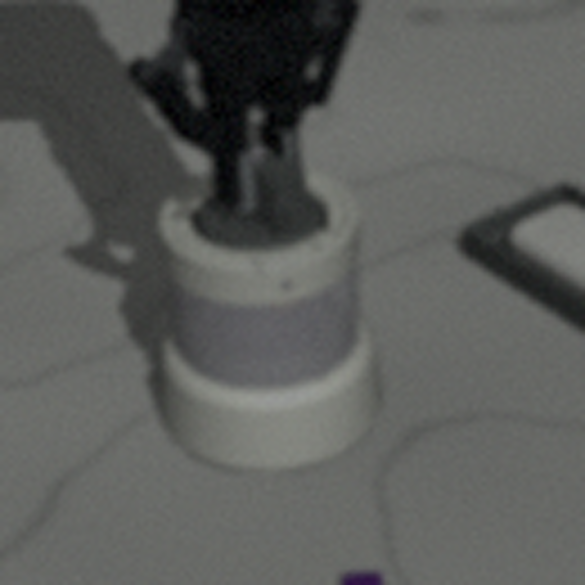

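The grip bar (column 205) lines up with the single half-turn rib (column 202). I'll hold briefly and check it's still steady.

```bash
python3 -m pendant '[[0,0,0,0,0,0],[0,0,0,0,0,0],[0,0,0,0,0,0],[0,0,0,0,0,0],[0,0,0,0,0,0]]'
python3 - <<'E'
from h import *
from cell import sense,ticket
s=sense();z=R.from_quat(s["orientation"]).apply([0,0,1]);print(s["qvel"].round(4),s["position"],"bar",np.degrees(np.arctan2(z[1],z[0]))-90,s["gripper_width"])
p,d=optics.camera("wrist"); cv2.imwrite("pics/end.png",cv2.resize(p[80:340,230:420],None,fx=2.2,fy=2.2)[:,:,::-1])
E
```

```text
clock: 11.8
position: [0.5193, 0.1824, 0.1341]
orientation: [0.603, -0.369, 0.369, -0.603]
contact_force: [-2.5, -1.6, 8.4]
gripper_width: 0.223
[ 0.0012  0.001   0.0006  0.0001  0.0019 -0.0004] [0.51934136 0.18244133 0.13413108] bar -62.9013019994821 0.2231112068959982
```

View pics/end.png

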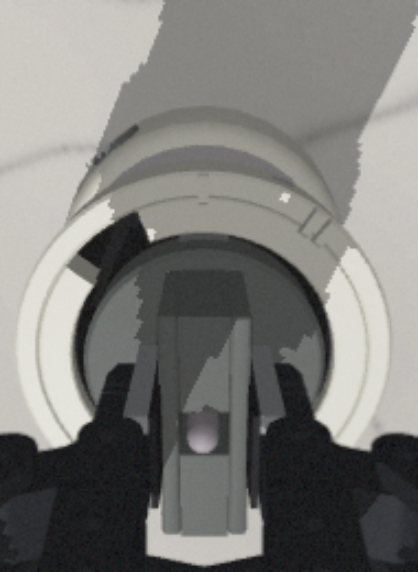

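The view is unchanged: the bar is still on the single rib and the rod is in the hole.

```bash
python3 -c "
from cell import ticket
print(ticket.close_job())"
```

```text
the job is handed in; nothing more can be done
None
```

The grey lid is home in the collar and held at the half-turn, still in the gripper, and the job is handed in at about 12 s on the clock. The hand-in reports no verdict.

I gripped the lid by its bar, threaded it over the rod and lowered the ears through the gaps. It touched the seat with TCP at 0.134 m, which puts the lid at 0.111 m. I then turned it 37.4° clockwise.

**Last checks:**
- **Alignment:** in the wrist picture the bar lines up with the single rib, well short of the lock ribs, and the rod shows in the hole.
- **Steadiness and grip:** joint speeds were near zero, the seat was pushing up with about 8 N, and the fingers were closed on the bar.
- **Other objects:** the arm kept clear of the cup, comb, soap dish and purple lids. I did not re-measure their positions at the end.

**Checks that disagreed or were missing:**
- **Lid offset:** just before it seated, the lid sat about 1.3 mm off the rod's centre; I corrected that with a small sideways shift.
- **Bar angle from depth:** the final depth-based reading of the bar angle picked up the fingers and was unusable, so I relied on the tool angle and the picture.
- **Switch ring:** its angle can't be read directly; I inferred it from the lid's turn.

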